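# Roll the spare film roll to the tape strip

## Robot

A 6-joint arm with a two-finger parallel gripper is mounted at the origin on a cart in front of the work surface, level with it; the furniture and walls round the work are solid. World frame = base frame: x ahead of the robot, y to its left, z up, the work surface at z = 0. Lengths are in m, angles in rad, forces in N, time in s.
With the tool pointing down it reaches from about 0.325 to 0.925 m from the base axis. Payload 3.1 kg.
Tool frame: the origin (TCP) lies midway between the tips of the shut fingers; the grasp point (between the pads) lies 19 mm behind it (manip.grip_point_offset is the distance from the TCP to the grasp point, in m); z points along the fingers, y is the line along which they close (so a half turn about z gives the same grasp; the last joint's range is limited). The gripper opens to 85 mm and grips with 20 to 120 N. Pads are 22 mm wide; open, the fingers measure 114 mm over their backs; the gripper's body (76 mm by 85 mm) begins 54 mm behind the grasp point. The pads swing forward as they close: fully open they stand 13 mm farther back than shut.
Start: joints at [1.032, 0.217, 1.613, -0, 1.311, -0.112], TCP at [0.259, 0.569, 0.231] pointing down, gripper open.
Joint ranges: [-2.75, 2.75], [-0.78, 2.1], [0.31, 2.55], [-1.13, 4.27], [0.13, 2.63], [-2.58, 2.58]. Speed limits (rad/s): [2.79, 2.79, 3.14, 3.14, 3.14, 3.14].

## Interface

Orientations are given as a unit quaternion [w, x, y, z].
In Python, from rig import manip, snapshot, camera_params gives the robot as it stands.
- The arm moves only by the tool servo_tool, never from a script. Its argument "series" is a list of rows, each an object of numbers: "grip": the closure in counts, from 0 (fully open) to 255 (shut); "dx", "dy", "dz": the shift along the tool's x, y, z each as a share of 150 mm, from -1 to 1; "ax", "ay", "az": the turn, a rotation vector about the tool's x, y, z each as a share of 60 degrees, from -1 to 1. A call has 1 to 12 rows; each row is the pose to reach, as a shift and turn from the pose commanded when the call began, along the tool's axes at that moment; what a row does not reach only later rows make up. A row lasts 1/8 s, in which the tool goes at most 62.5 mm and 10.7 degrees, less where a joint would pass 70% of its speed; a pose out of reach is approached as far as the arm can. A call with a number of a shift or a turn outside -1 to 1 is refused whole. A call with a gripper value outside its range is refused whole. The fingers move at their own pace and stop on an object; the grip force is fixed at half the most. Time passes only in rows, so rows that repeat a pose let the fingers close. It gives the time, the measured TCP pose, the force, the opening and the grip force at its end, in the units of the state.
- manip.sense(): the state, without advancing time (a new reading comes with each control period).
- snapshot(name): name is "scene" or "top" or "wrist"; returns the picture (480x640x3 uint8, red, green, blue); there is no depth.
- camera_params(name): a dict with "K" (3x3 intrinsics, pixels), "dist_coeffs" ([k1, k2, p1, p2, k3] as OpenCV has them; the pictures are not rectified), "xyz" and "orientation" of the camera in the world. Camera axes: x right, y up, looking along -z (the intrinsics and any distortion apply to the point x, -y, -z); pixel columns grow to the right and rows downward; lengths in m; the calibration is good to about 2 mm. A picture is of the moment at which its call begins: read the wrist's pose just before it. camera_params takes no time and is no camera call; for the wrist camera it gives the pose at the moment of the call.
- manip.close_job(): hands the job in; it is judged then, once.
The state is a dict: "time_s": time; "joint_positions": joint angles; "joint_velocities": joint speeds; "tau": joint torques, N m; "ee_pos": TCP position; "ee_rot": TCP orientation; "ft_force": force on the tool from outside, world axes, zero at the start; "torque": the same for the moment, N m; "opening": finger opening in m; "grasp_force": force on a finger pad.
Only numpy, scipy, OpenCV 4.12 (cv2) and the standard library are available. Lean on these libraries where they do the work, as an engineer would, in place of code of your own. Each camera call takes 0.05 s, during which the arm holds its last target. There are 200 camera calls.

## Task

The spare roll of sealing film lies on its side on the teal mat beside the cup sealer. Push its side so that it rolls along the mat (do not lift it or drag it) and stops lying squarely over the orange tape strip, ready for the film change; it must not overrun the strip. Then let go of it and leave the other things where they are.

Things in the scene. Friction and masses are not known exactly. Their poses are not given: they have to be found in the camera images.
- roll_mid (a point): white film roll, a cylinder 68 mm across and 110 mm long, 0.3-0.6 kg, lying on the mat. The point is its middle (on its axis), 34 mm above the mat. z runs along the roll's axis, roughly along the mat's y; x and y turn as it rolls. It runs on when a push ends, slowing by about 50 mm/s every second: from 80 mm/s it coasts about 60 mm, from 40 mm/s about 15 mm, from 20 mm/s or less a few mm
- strip_mid (a point): strip of orange tape stuck flat across the mat, 20 mm wide (along its x) and 150 mm long (along its y), flush with the mat. The point is the middle of the strip, on the mat's top; its axes are parallel to the mat's. It lies in one half of the mat and the roll starts in the other; which is which varies. The roll has arrived when its middle is above this point
- mat_mid (a point): teal silicone mat with a pale border line, 250 mm along its x, 170 mm along its y, 4 mm thick, fixed to the worktop. The point is the middle of its top; x runs along the length, the way the roll is to travel (either sense); z up
- tape_roll_mid (a point): bystander: roll of brown packing tape, ring 93 mm across and 48 mm high, loose beyond the mat's far end; the point is its centre, half-way up
- spice_jar_mid (a point): bystander: small spice jar with a black cap, 44 mm across and 105 mm tall, loose beyond the mat's far end; the point is its centre, half-way up

How it is judged:
On the way:
1. the roll has turned about its own axis by about a quarter turn (it rolls rather than slides) ((angle between roll_mid's own x axis and vertical below 0.6 rad or angle between roll_mid's own x axis and vertical above 2.54 rad)).
At the end, for the whole second after the job is handed in: The roll lies at rest on its side on the mat, its middle within 12 mm of the strip's middle line (across the strip) and within 25 mm of the strip's middle (along it), its axis within 0.2 rad of the strip's direction (x of roll_mid in the frame of strip_mid between -0.012 and 0.012 m and y of roll_mid in the frame of strip_mid between -0.025 and 0.025 m and angle between the z axis of roll_mid and the y axis of strip_mid, either way round below 0.2 rad and height (world z) of roll_mid below 0.045 m and linear speed of film_roll below 0.01 m/s); the robot touches nothing.
It fails at once if the roll is lifted off the mat or stood on end (its middle more than 55 mm above the worktop) (height (world z) of roll_mid above 0.055 m).
It fails at once if the roll overruns the strip: its middle goes more than 30 mm beyond the strip's middle line, away from where the roll started ((x of strip_mid in the frame of mat_mid above 0 m and x of roll_mid in the frame of strip_mid above 0.03 m) or (x of strip_mid in the frame of mat_mid below 0 m and x of roll_mid in the frame of strip_mid below -0.03 m)).
It fails at once if the tape roll or the spice jar is moved by more than 30 mm (distance of any of tape_roll_mid, spice_jar_mid from where it was at the start of the episode above 0.03 m).
It also fails if it takes over 35 s, if anything falls off the work surface, if the arm or the gripper's body presses on something with over 40 N, if the wrist force passes 120 N, or if a joint passes its speed limit or range.

## Working session

There is one attempt and no reset: what is moved stays moved. The work goes in short steps, Python scripts to look and compute and a tool call to move; the robot and the scene stay as the last step left them, time stands still between calls to the robot, and variables do not carry over. Pictures are saved under pics/ and viewed, at most 10 in all, crops included, and the job is handed in when it is done.

Besides the shell and the picture viewer there is one more tool, called after "Emit:" by a JSON object that holds its "fn" and its "kwargs", one argument or row to a line. servo_tool: Moves the arm, as the interface text tells. Its arguments: {"type":"object","properties":{"series":{"type":"array","items":{"type":"object","properties":{"grip":{"type":"number"},"dx":{"type":"number"},"dy":{"type":"number"},"dz":{"type":"number"},"ax":{"type":"number"},"ay":{"type":"number"},"az":{"type":"number"}}}}},"required":["series"]}

```bash
mkdir -p pics; python3 - <<'E'
from rig import manip,snapshot,camera_params
import cv2
for n in("scene","top"):
    cv2.imwrite(f"pics/{n}0.png",snapshot(n)[:,:,::-1])
    p=camera_params(n);print(n,p)
s=manip.sense();print(s["time_s"],s["ee_pos"],s["ee_rot"],s["opening"])
E
```

```text
scene {'K': array([[482.5538325 ,   0.        , 326.97604589],
       [  0.        , 482.5538325 , 243.82418717],
       [  0.        ,   0.        ,   1.        ]]), 'dist_coeffs': array([-0.09067309,  0.        ,  0.        ,  0.        ,  0.        ]), 'xyz': array([0.9622101 , 0.77003306, 0.4750282 ]), 'orientation': array([0.2193961 , 0.13552142, 0.49109647, 0.83205983])}
top {'K': array([[465.5788554 ,   0.        , 320.4521215 ],
       [  0.        , 465.5788554 , 231.98262257],
       [  0.        ,   0.        ,   1.        ]]), 'dist_coeffs': array([-0.08070782,  0.        ,  0.        ,  0.        ,  0.        ]), 'xyz': array([0.42108445, 0.1485817 , 0.91425535]), 'orientation': array([ 0.71111385,  0.0570866 , -0.06896608, -0.6973535 ])}
0.1 [0.25831511 0.56831832 0.23007407] [-3.52432033e-04  2.11776539e-01  9.77317499e-01 -1.03895103e-03] 0.08514803539596416
```

View pics/top0.png

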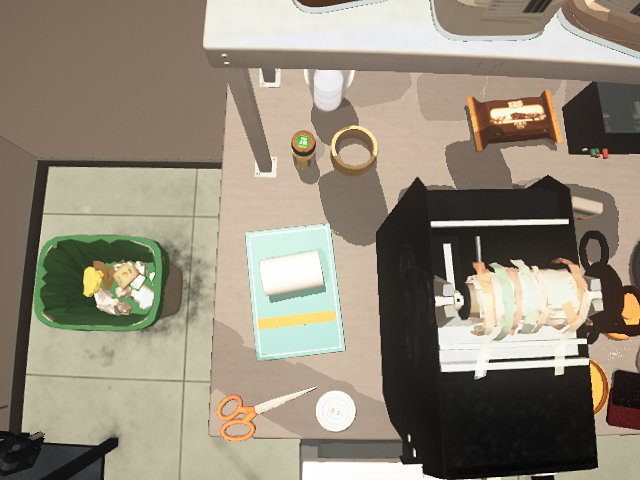

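View pics/scene0.png

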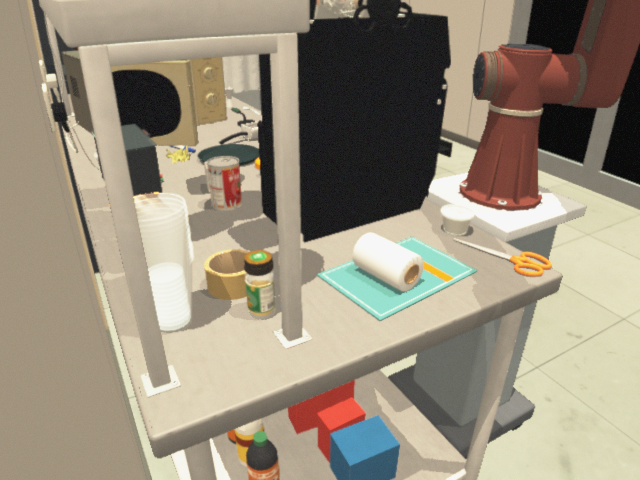

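The top view shows the roll at about (292,273), the strip at about (297,320), and the mat corners near (246,232), (328,224), (344,351) and (257,360). The jar is at (304,148), the tape roll at (354,150). I'll enlarge this area.

```bash
python3 - <<'E'
import cv2
i=cv2.imread("pics/top0.png")[215:365,235:355]
cv2.imwrite("pics/crop0.png",cv2.resize(i,None,fx=4,fy=4,interpolation=cv2.INTER_CUBIC))
E
cat > h.py <<'E'
import numpy as np,cv2
from rig import manip,snapshot,camera_params
from scipy.spatial.transform import Rotation as R
def rot(q): return R.from_quat(np.roll(q,-1))
def world(n,px,z):
    p=camera_params(n)
    u=cv2.undistortPoints(np.float64(px).reshape(-1,1,2),p["K"],p["dist_coeffs"]).reshape(-1,2)
    d=rot(p["orientation"]).apply(np.c_[u[:,0],-u[:,1],-np.ones(len(u))])
    c=p["xyz"]; return c+d*((z-c[2])/d[:,2])[:,None]
def pix(n,P):
    p=camera_params(n); q=rot(p["orientation"]).inv().apply(np.float64(P).reshape(-1,3)-p["xyz"])*[1,-1,-1]
    return cv2.projectPoints(q,np.zeros(3),np.zeros(3),p["K"],p["dist_coeffs"])[0].reshape(-1,2)
E
```

```text
(no output)
```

View pics/crop0.png

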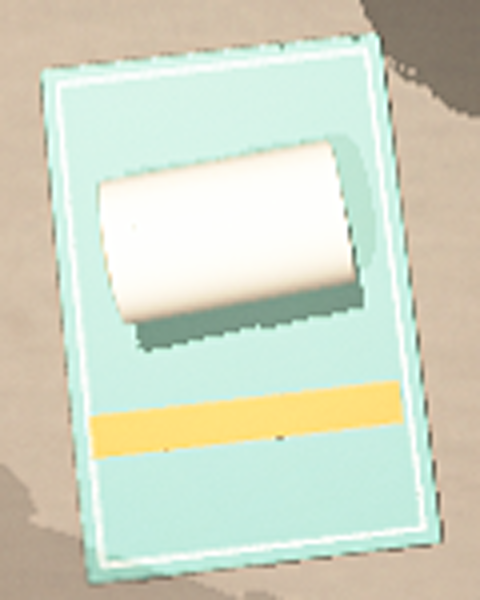

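The crop (4x, offset 235,215) puts the mat corners at (42,72), (380,35), (441,543) and (90,583), and the strip corners at (90,416), (400,381), (403,422) and (94,458). The roll corners are about (98,183), (328,141), (355,280) and (128,321), turned a few degrees from the strip.

```bash
cat >> h.py <<'E'
from scipy.optimize import least_squares
def mom(h):
    m=cv2.moments(h); a=m["m00"]
    return np.array([m["m10"]/a,m["m01"]/a,np.arctan2(2*m["mu11"],m["mu20"]-m["mu02"])*20])
def hull(v,n="top"):
    x,y,t=v; ax=np.array([-np.sin(t),np.cos(t),0]); r=np.array([np.cos(t),np.sin(t),0])
    f=np.linspace(0,2*np.pi,60)[:,None]
    P=[np.array([x,y,.038])+s*.055*ax+.034*(np.cos(f)*r+np.sin(f)*[0,0,1]) for s in(-1,1)]
    return cv2.convexHull(np.float32(pix(n,np.vstack(P))))
def findroll(img):
    R_,G,B=[img[:,:,k].astype(int) for k in range(3)]
    m=((R_>G-3)&(B>120)&(R_>150)).astype(np.uint8); w=np.zeros_like(m)
    cv2.fillConvexPoly(w,np.int32([[250,236],[325,229],[340,347],[261,356]]),1); m=cv2.morphologyEx(m*w,cv2.MORPH_OPEN,np.ones((5,5)))
    k,l,s,c=cv2.connectedComponentsWithStats(m); b=1+s[1:,4].argmax()
    cs,_=cv2.findContours((l==b).astype(np.uint8),0,2); h=cv2.convexHull(cs[0])
    t=mom(h); r=least_squares(lambda v:mom(hull(v))-t,[.36,.2,.1],diff_step=1e-3)
    return r.x,cv2.contourArea(h),cv2.contourArea(hull(r.x)),t
E
python3 - <<'E'
from h import *
c=lambda a:np.array(a)/4+[235-.375,215-.375]
M=world("top",c([(42,72),(380,35),(441,543),(90,583)]),.004);print("mat",M.round(4),M.mean(0))
S=world("top",c([(90,416),(400,381),(403,422),(94,458)]),.004);print("strip",S.round(4),S.mean(0))
for Q in(M,S): d=(Q[0]+Q[3]-Q[1]-Q[2]);print("yaw of y axis:",np.arctan2(-d[0],d[1]))
print(findroll(cv2.imread("pics/top0.png")[:,:,::-1]))
print("jar,tape",world("top",[(304,140),(354,144)],[.105])[0],world("top",[(354,150)],.048))
print("posts",world("top",[(265,167),(270,77)],0))
print(world("top",[(205,50),(640,70)],.4),)
print(rot(manip.sense()["ee_rot"]).as_matrix().round(3))
E
```

```text
mat [[0.581  0.2842 0.004 ]
 [0.6033 0.1167 0.004 ]
 [0.3565 0.0839 0.004 ]
 [0.3348 0.2507 0.004 ]] [0.46890559 0.18388417 0.004     ]
strip [[0.4134 0.2536 0.004 ]
 [0.433  0.1046 0.004 ]
 [0.4134 0.1028 0.004 ]
 [0.3935 0.251  0.004 ]] [0.41332118 0.17799513 0.004     ]
yaw of y axis: 0.13097786625448815
yaw of y axis: 0.1323204623861413
(array([0.50070891, 0.18863793, 0.20115845]), 2130.0, 2184.463202240644, array([290.88153365, 272.61181534,  -7.28911302]))
jar,tape [0.73823401 0.16953387 0.105     ] [[0.7423088  0.07249725 0.048     ]]
posts [[0.71901238 0.25063971 0.        ]
 [0.92108942 0.24871443 0.        ]]
[[ 0.73746854  0.28623348  0.4       ]
 [ 0.73477168 -0.2672387   0.4       ]]
[[-0.91   0.414 -0.001]
 [ 0.414  0.91  -0.002]
 [ 0.    -0.002 -1.   ]]
```

Emit:
{"fn": "servo_tool", "kwargs": {
  "series": [
    {"dx": -0.3, "dy": -0.14, "grip": 90},
    {"dx": -0.6, "dy": -0.28, "grip": 90},
    {"dx": -0.975, "dy": -0.447, "grip": 90},
    {"dx": -0.975, "dy": -0.447, "grip": 90}
  ]
}}

```text
$.series[0]: bad value
```

Emit:
{"fn": "servo_tool", "kwargs": {
  "series": [
    {"dx": -0.3, "dy": -0.14, "grip": 90},
    {"dx": -0.6, "dy": -0.28, "grip": 90},
    {"dx": -0.975, "dy": -0.447, "grip": 90},
    {"dx": -0.975, "dy": -0.447, "grip": 90}
  ]
}}

```text
$.series[0]: bad value
```

Emit:
{"fn": "servo_tool", "kwargs": {
  "series": [
    {"dx": -0.3, "dy": -0.14, "az": -0.15, "grip": 90},
    {"dx": -0.6, "dy": -0.28, "az": -0.3, "grip": 90},
    {"dx": -0.975, "dy": -0.447, "az": -0.45, "grip": 90},
    {"dx": -0.975, "dy": -0.447, "az": -0.57, "grip": 90},
    {"dx": -0.975, "dy": -0.447, "az": -0.57, "grip": 90},
    {"dx": -0.975, "dy": -0.447, "az": -0.57, "grip": 90}
  ]
}}

```text
$.series[0]: bad value
```

```bash
python3 - <<'E'
from h import *
s=manip.sense();print(s["time_s"],s["ee_pos"],rot(s["ee_rot"]).as_matrix().round(3),s["opening"],s["ft_force"],s["joint_positions"])
a=snapshot("scene")[:,:,::-1]; cv2.imwrite("pics/s1.png",a)
cv2.imwrite("pics/t1.png",snapshot("top")[:,:,::-1])
E
```

```text
0.1 [0.25831511 0.56831832 0.23007407] [[-0.91   0.414 -0.001]
 [ 0.414  0.91  -0.002]
 [ 0.    -0.002 -1.   ]] 0.08514803539596416 [ 0.41309462 -0.33985163 -0.28833388] [ 1.03181652e+00  2.17720506e-01  1.61477147e+00  3.29419680e-06
  1.31129488e+00 -1.12195650e-01]
```

View pics/s1.png

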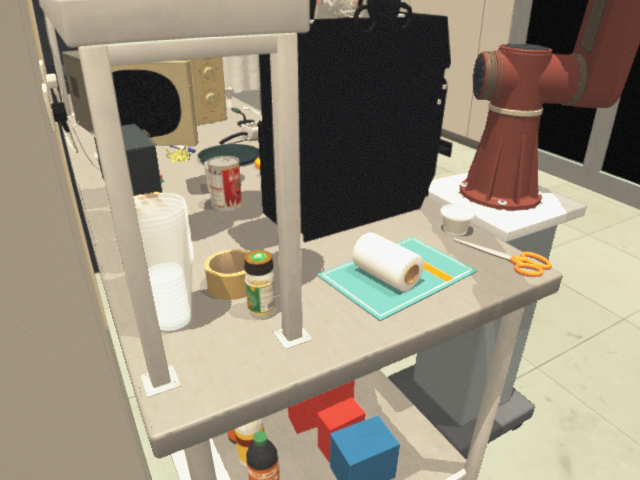

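The view is unchanged because the calls were refused. Every row probably needs all seven fields.

Emit:
{"fn": "servo_tool", "kwargs": {
  "series": [
    {"dx": -0.3, "dy": -0.14, "dz": 0, "ax": 0, "ay": 0, "az": 0, "grip": 90},
    {"dx": -0.6, "dy": -0.28, "dz": 0, "ax": 0, "ay": 0, "az": 0, "grip": 90},
    {"dx": -0.975, "dy": -0.447, "dz": 0, "ax": 0, "ay": 0, "az": 0, "grip": 90},
    {"dx": -0.975, "dy": -0.447, "dz": 0, "ax": 0, "ay": 0, "az": 0, "grip": 90}
  ]
}}

```text
time_s: 0.7
ee_pos: [0.3665, 0.4445, 0.2311]
ee_rot: [0.0, 0.215, 0.977, -0.001]
ft_force: [-0.4, 0.1, -0.2]
opening: 0.0553
grasp_force: 0.0
```

Emit:
{"fn": "servo_tool", "kwargs": {
  "series": [
    {"dx": -0.3, "dy": -0.14, "dz": 0, "ax": 0, "ay": 0, "az": 0, "grip": 90},
    {"dx": -0.6, "dy": -0.28, "dz": 0, "ax": 0, "ay": 0, "az": 0, "grip": 90},
    {"dx": -0.975, "dy": -0.447, "dz": 0, "ax": 0, "ay": 0, "az": 0, "grip": 90},
    {"dx": -0.975, "dy": -0.447, "dz": 0, "ax": 0, "ay": 0, "az": 0, "grip": 90}
  ]
}}

```text
time_s: 1.2
ee_pos: [0.4714, 0.3238, 0.2313]
ee_rot: [0.0, 0.214, 0.977, -0.0]
ft_force: [0.2, 0.4, 0.0]
opening: 0.0554
grasp_force: 0.0
```

Emit:
{"fn": "servo_tool", "kwargs": {
  "series": [
    {"dx": -0.3, "dy": -0.14, "dz": 0, "ax": 0, "ay": 0, "az": -0.15, "grip": 90},
    {"dx": -0.6, "dy": -0.28, "dz": 0, "ax": 0, "ay": 0, "az": -0.3, "grip": 90},
    {"dx": -0.975, "dy": -0.447, "dz": 0, "ax": 0, "ay": 0, "az": -0.45, "grip": 90},
    {"dx": -0.975, "dy": -0.447, "dz": 0, "ax": 0, "ay": 0, "az": -0.57, "grip": 90},
    {"dx": -0.975, "dy": -0.447, "dz": 0, "ax": 0, "ay": 0, "az": -0.57, "grip": 90},
    {"dx": -0.975, "dy": -0.447, "dz": 0, "ax": 0, "ay": 0, "az": -0.57, "grip": 90}
  ]
}}

```text
time_s: 1.95
ee_pos: [0.574, 0.2058, 0.2311]
ee_rot: [-0.0, -0.085, 0.996, 0.0]
ft_force: [0.1, 1.1, -0.4]
opening: 0.0553
grasp_force: 0.0
```

```bash
python3 - <<'E'
from h import *
s=manip.sense();print(s["time_s"],s["ee_pos"],rot(s["ee_rot"]).as_matrix().round(3),s["opening"],s["ft_force"],s["joint_positions"])
a=snapshot("scene")[:,:,::-1]; cv2.imwrite("pics/s2.png",a)
E
```

```text
1.95 [0.57395592 0.2057957  0.23107654] [[-0.986 -0.169 -0.001]
 [-0.169  0.986  0.   ]
 [ 0.001  0.001 -1.   ]] 0.05532720177786518 [ 0.10284189  1.06675608 -0.41774428] [ 2.28938233e-01  1.85433477e-01  1.65076186e+00  5.79976313e-04
  1.30599509e+00 -1.51231985e+00]
```

View pics/s2.png

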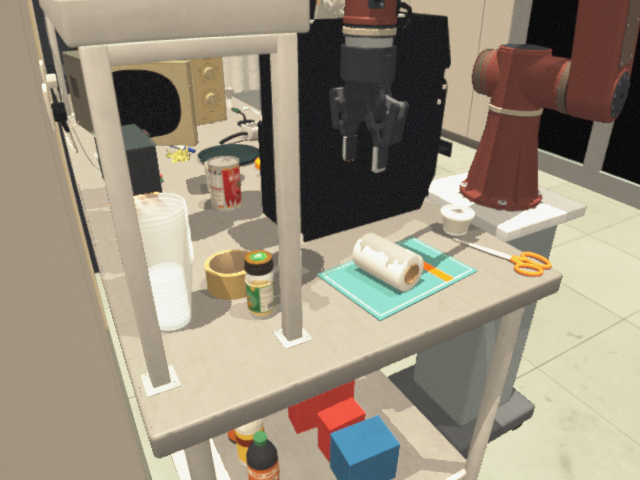

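The gripper hangs behind the roll at about (370,110), clear of the machine, and the roll hasn't moved. I'll lower it now.

Emit:
{"fn": "servo_tool", "kwargs": {
  "series": [
    {"dx": 0, "dy": 0, "dz": 0.2, "ax": 0, "ay": 0, "az": 0, "grip": 90},
    {"dx": 0, "dy": 0, "dz": 0.4, "ax": 0, "ay": 0, "az": 0, "grip": 90},
    {"dx": 0, "dy": 0, "dz": 0.6, "ax": 0, "ay": 0, "az": 0, "grip": 90},
    {"dx": 0, "dy": 0, "dz": 0.7, "ax": 0, "ay": 0, "az": 0, "grip": 90},
    {"dx": 0, "dy": 0, "dz": 0.7, "ax": 0, "ay": 0, "az": 0, "grip": 90}
  ]
}}

```text
time_s: 2.62
ee_pos: [0.5736, 0.2046, 0.1251]
ee_rot: [-0.001, -0.085, 0.996, -0.0]
ft_force: [-1.1, -0.4, 0.3]
opening: 0.0554
grasp_force: 0.0
```

Emit:
{"fn": "servo_tool", "kwargs": {
  "series": [
    {"dx": 0, "dy": 0, "dz": 0.15, "ax": 0, "ay": 0, "az": 0, "grip": 90},
    {"dx": 0, "dy": 0, "dz": 0.3, "ax": 0, "ay": 0, "az": 0, "grip": 90},
    {"dx": 0, "dy": 0, "dz": 0.45, "ax": 0, "ay": 0, "az": 0, "grip": 90},
    {"dx": 0, "dy": 0, "dz": 0.6, "ax": 0, "ay": 0, "az": 0, "grip": 90},
    {"dx": 0, "dy": 0, "dz": 0.69, "ax": 0, "ay": 0, "az": 0, "grip": 90},
    {"dx": 0, "dy": 0, "dz": 0.69, "ax": 0, "ay": 0, "az": 0, "grip": 90}
  ]
}}

```text
time_s: 3.38
ee_pos: [0.5746, 0.2043, 0.0227]
ee_rot: [-0.0, -0.085, 0.996, -0.0]
ft_force: [0.2, -0.3, 1.0]
opening: 0.0553
grasp_force: 0.0
```

```bash
python3 - <<'E'
from h import *
s=manip.sense();print(s["time_s"],s["ee_pos"],s["ft_force"])
cv2.imwrite("pics/s3.png",cv2.resize(snapshot("scene")[180:340,260:500,::-1],None,fx=3,fy=3))
E
```

```text
3.375 [0.57463548 0.2043171  0.02265673] [ 0.21017612 -0.32406624  0.99182798]
```

View pics/s3.png

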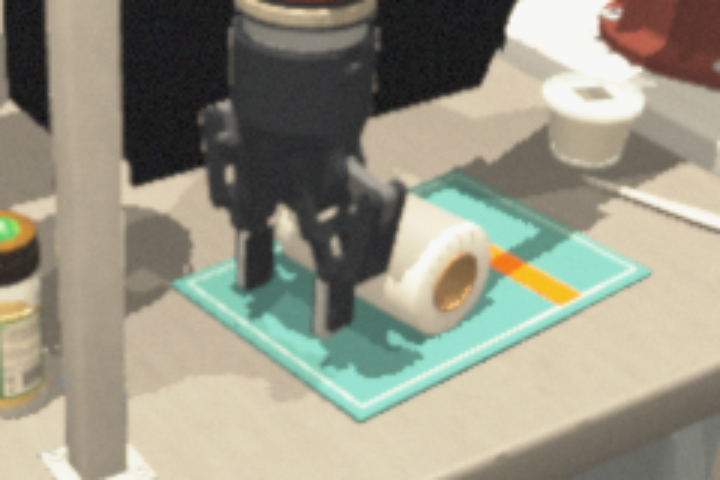

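The fingers stand on the mat behind the roll without touching it. I'll push slowly at about 20 mm/s.

Emit:
{"fn": "servo_tool", "kwargs": {
  "series": [
    {"dx": 0.04, "dy": 0, "dz": 0, "ax": 0, "ay": 0, "az": 0, "grip": 90},
    {"dx": 0.08, "dy": 0, "dz": 0, "ax": 0, "ay": 0, "az": 0, "grip": 90},
    {"dx": 0.11, "dy": 0, "dz": 0, "ax": 0, "ay": 0, "az": 0, "grip": 90},
    {"dx": 0.13, "dy": 0, "dz": 0, "ax": 0, "ay": 0, "az": 0, "grip": 90},
    {"dx": 0.147, "dy": 0, "dz": 0, "ax": 0, "ay": 0, "az": 0, "grip": 90},
    {"dx": 0.163, "dy": 0, "dz": 0, "ax": 0, "ay": 0, "az": 0, "grip": 90},
    {"dx": 0.18, "dy": 0, "dz": 0, "ax": 0, "ay": 0, "az": 0, "grip": 90},
    {"dx": 0.197, "dy": 0, "dz": 0, "ax": 0, "ay": 0, "az": 0, "grip": 90},
    {"dx": 0.213, "dy": 0, "dz": 0, "ax": 0, "ay": 0, "az": 0, "grip": 90},
    {"dx": 0.23, "dy": 0, "dz": 0, "ax": 0, "ay": 0, "az": 0, "grip": 90},
    {"dx": 0.247, "dy": 0, "dz": 0, "ax": 0, "ay": 0, "az": 0, "grip": 90},
    {"dx": 0.263, "dy": 0, "dz": 0, "ax": 0, "ay": 0, "az": 0, "grip": 90}
  ]
}}

```text
time_s: 4.92
ee_pos: [0.5357, 0.1975, 0.0228]
ee_rot: [-0.0, -0.085, 0.996, -0.0]
ft_force: [-0.4, 0.1, -0.6]
opening: 0.0549
grasp_force: 0.1
```

Emit:
{"fn": "servo_tool", "kwargs": {
  "series": [
    {"dx": 0.017, "dy": 0, "dz": 0, "ax": 0, "ay": 0, "az": 0, "grip": 90},
    {"dx": 0.033, "dy": 0, "dz": 0, "ax": 0, "ay": 0, "az": 0, "grip": 90},
    {"dx": 0.05, "dy": 0, "dz": 0, "ax": 0, "ay": 0, "az": 0, "grip": 90},
    {"dx": 0.067, "dy": 0, "dz": 0, "ax": 0, "ay": 0, "az": 0, "grip": 90},
    {"dx": 0.083, "dy": 0, "dz": 0, "ax": 0, "ay": 0, "az": 0, "grip": 90},
    {"dx": 0.1, "dy": 0, "dz": 0, "ax": 0, "ay": 0, "az": 0, "grip": 90},
    {"dx": 0.117, "dy": 0, "dz": 0, "ax": 0, "ay": 0, "az": 0, "grip": 90},
    {"dx": 0.133, "dy": 0, "dz": 0, "ax": 0, "ay": 0, "az": 0, "grip": 90},
    {"dx": 0.15, "dy": 0, "dz": 0, "ax": 0, "ay": 0, "az": 0, "grip": 90},
    {"dx": 0.167, "dy": 0, "dz": 0, "ax": 0, "ay": 0, "az": 0, "grip": 90},
    {"dx": 0.183, "dy": 0, "dz": 0, "ax": 0, "ay": 0, "az": 0, "grip": 90},
    {"dx": 0.2, "dy": 0, "dz": 0, "ax": 0, "ay": 0, "az": 0, "grip": 90}
  ]
}}

```text
time_s: 6.42
ee_pos: [0.5063, 0.1924, 0.0228]
ee_rot: [0.0, -0.085, 0.996, 0.0]
ft_force: [-0.4, 0.6, -0.0]
opening: 0.0554
grasp_force: 0.1
```

```bash
python3 - <<'E'
from h import *
s=manip.sense();print(s["time_s"],s["ee_pos"],s["ft_force"])
a=snapshot("scene");b=snapshot("top")
A=cv2.resize(a[180:340,300:500],None,fx=3,fy=3);B=cv2.resize(b[215:365,235:355],None,fx=3.2,fy=3.2)
cv2.imwrite("pics/s4.png",np.hstack([A[:480,:410],B])[:,:,::-1])
E
```

```text
6.425 [0.50625118 0.19244489 0.02282497] [-0.38793322  0.57538468 -0.04567809]
```

View pics/s4.png

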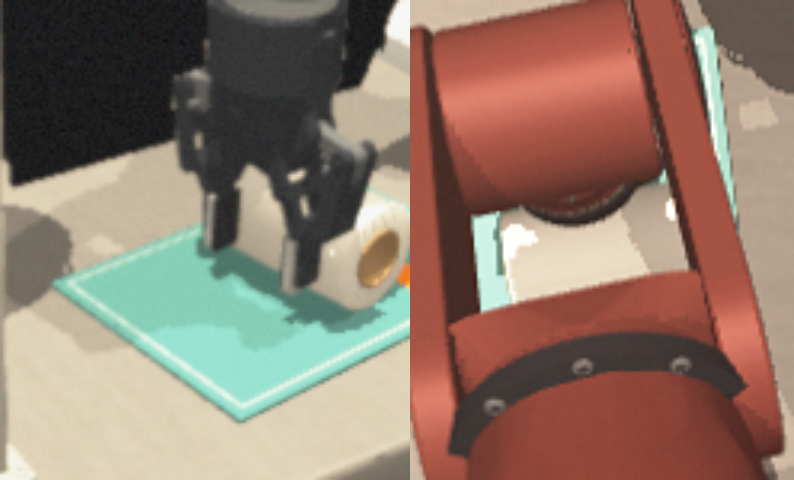

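The roll moves squarely with the fingers. Its core shows at crop (380,258), which is scene (426.5,266).

```bash
cat >> h.py <<'E'
def strip(c,yaw=.132): 
    d=np.array(c[:2])-[.4133,.178]; return d@[np.cos(yaw),np.sin(yaw)],d@[-np.sin(yaw),np.cos(yaw)]
E
python3 - <<'E'
from h import *
for px in[(426.5,266)]:
    e=world("scene",[px],.038)[0]; c=e[:2]-.055*np.array([-np.sin(.17),np.cos(.17)]);print(e,c,strip(c))
print(pix("scene",[.4908,.2425,.038]))
E
```

```text
[0.4489666  0.23549316 0.038     ] [0.45827163 0.18128599] (np.float64(0.04501289459328875), np.float64(-0.002661623479861555))
[[410.21347945 274.11292467]]
```

Emit:
{"fn": "servo_tool", "kwargs": {
  "series": [
    {"dx": 0.017, "dy": 0, "dz": 0, "ax": 0, "ay": 0, "az": 0, "grip": 90},
    {"dx": 0.033, "dy": 0, "dz": 0, "ax": 0, "ay": 0, "az": 0, "grip": 90},
    {"dx": 0.05, "dy": 0, "dz": 0, "ax": 0, "ay": 0, "az": 0, "grip": 90},
    {"dx": 0.067, "dy": 0, "dz": 0, "ax": 0, "ay": 0, "az": 0, "grip": 90},
    {"dx": 0.083, "dy": 0, "dz": 0, "ax": 0, "ay": 0, "az": 0, "grip": 90},
    {"dx": 0.1, "dy": 0, "dz": 0, "ax": 0, "ay": 0, "az": 0, "grip": 90},
    {"dx": 0.117, "dy": 0, "dz": 0, "ax": 0, "ay": 0, "az": 0, "grip": 90},
    {"dx": 0.133, "dy": 0, "dz": 0, "ax": 0, "ay": 0, "az": 0, "grip": 90},
    {"dx": 0.15, "dy": 0, "dz": 0, "ax": 0, "ay": 0, "az": 0, "grip": 90},
    {"dx": 0.167, "dy": 0, "dz": 0, "ax": 0, "ay": 0, "az": 0, "grip": 90},
    {"dx": 0.183, "dy": 0, "dz": 0, "ax": 0, "ay": 0, "az": 0, "grip": 90},
    {"dx": 0.2, "dy": 0, "dz": 0, "ax": 0, "ay": 0, "az": 0, "grip": 90}
  ]
}}

```text
time_s: 8.02
ee_pos: [0.4767, 0.1874, 0.0228]
ee_rot: [0.0, -0.085, 0.996, 0.0]
ft_force: [-0.1, 0.3, -0.3]
opening: 0.0554
grasp_force: 0.1
```

Emit:
{"fn": "servo_tool", "kwargs": {
  "series": [
    {"dx": 0.012, "dy": 0, "dz": 0, "ax": 0, "ay": 0, "az": 0, "grip": 90},
    {"dx": 0.022, "dy": 0, "dz": 0, "ax": 0, "ay": 0, "az": 0, "grip": 90},
    {"dx": 0.032, "dy": 0, "dz": 0, "ax": 0, "ay": 0, "az": 0, "grip": 90},
    {"dx": 0.042, "dy": 0, "dz": 0, "ax": 0, "ay": 0, "az": 0, "grip": 90},
    {"dx": 0.052, "dy": 0, "dz": 0, "ax": 0, "ay": 0, "az": 0, "grip": 90},
    {"dx": 0.052, "dy": 0, "dz": 0, "ax": 0, "ay": 0, "az": 0, "grip": 90},
    {"dx": 0.052, "dy": 0, "dz": 0, "ax": 0, "ay": 0, "az": 0, "grip": 90},
    {"dx": 0.052, "dy": 0, "dz": 0, "ax": 0, "ay": 0, "az": 0, "grip": 90}
  ]
}}

```text
time_s: 9.02
ee_pos: [0.4692, 0.1861, 0.0228]
ee_rot: [-0.0, -0.085, 0.996, 0.0]
ft_force: [0.5, -1.2, 0.4]
opening: 0.0553
grasp_force: 0.0
```

```bash
python3 - <<'E'
from h import *
s=manip.sense();print(s["time_s"],s["ee_pos"],s["ft_force"])
a=snapshot("scene")
cv2.imwrite("pics/s5.png",cv2.resize(a[200:320,340:500],None,fx=4,fy=4,interpolation=cv2.INTER_CUBIC)[:,:,::-1])
E
```

```text
9.025 [0.46915143 0.18607353 0.02278362] [ 0.46864063 -1.15749138  0.40863375]
```

View pics/s5.png

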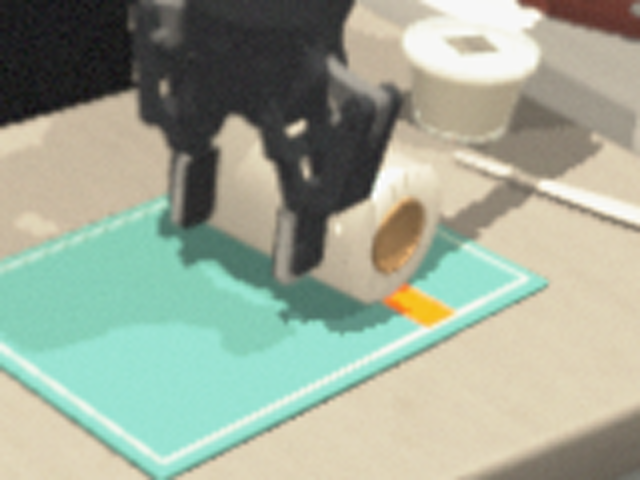

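The roll now almost covers the strip. Its core is at crop (399,236), which is scene (439.6,258.9), and the strip end is visible at crop (420,305).

```bash
python3 - <<'E'
from h import *
e=world("scene",[(439.6,258.9)],.038)[0]; c=e[:2]-.055*np.array([-np.sin(.17),np.cos(.17)]);print(e,c,strip(c))
print(strip(world("scene",[(340+420/4,200+305/4)],.004)[0]))
E
```

```text
[0.41204229 0.22801452 0.038     ] [0.42134732 0.17380736] (np.float64(0.007425487862557065), np.float64(-0.0052153301863030995))
(np.float64(-0.002473758353542594), np.float64(0.06141369153024038))
```

Emit:
{"fn": "servo_tool", "kwargs": {
  "series": [
    {"dx": 0.008, "dy": 0, "dz": 0, "ax": 0, "ay": 0, "az": 0, "grip": 90},
    {"dx": 0.016, "dy": 0, "dz": 0, "ax": 0, "ay": 0, "az": 0, "grip": 90},
    {"dx": 0.024, "dy": 0, "dz": 0, "ax": 0, "ay": 0, "az": 0, "grip": 90},
    {"dx": 0.032, "dy": 0, "dz": 0, "ax": 0, "ay": 0, "az": 0, "grip": 90},
    {"dx": 0.04, "dy": 0, "dz": 0, "ax": 0, "ay": 0, "az": 0, "grip": 90},
    {"dx": 0.048, "dy": 0, "dz": 0, "ax": 0, "ay": 0, "az": 0, "grip": 90},
    {"dx": 0.055, "dy": 0, "dz": 0, "ax": 0, "ay": 0, "az": 0, "grip": 90},
    {"dx": 0.055, "dy": 0, "dz": 0, "ax": 0, "ay": 0, "az": 0, "grip": 90},
    {"dx": 0, "dy": 0, "dz": 0, "ax": 0, "ay": 0, "az": 0, "grip": 90},
    {"dx": -0.12, "dy": 0, "dz": 0, "ax": 0, "ay": 0, "az": 0, "grip": 90},
    {"dx": -0.25, "dy": 0, "dz": 0, "ax": 0, "ay": 0, "az": 0, "grip": 90},
    {"dx": -0.25, "dy": 0, "dz": 0, "ax": 0, "ay": 0, "az": 0, "grip": 90}
  ]
}}

```text
time_s: 10.58
ee_pos: [0.5083, 0.1927, 0.0234]
ee_rot: [0.001, -0.085, 0.996, 0.0]
ft_force: [-0.2, 0.3, 0.0]
opening: 0.0554
grasp_force: 0.0
```

Emit:
{"fn": "servo_tool", "kwargs": {
  "series": [
    {"dx": 0, "dy": 0, "dz": -0.2, "ax": 0, "ay": 0, "az": 0, "grip": 90},
    {"dx": 0, "dy": 0, "dz": -0.5, "ax": 0, "ay": 0, "az": 0, "grip": 90},
    {"dx": 0, "dy": 0, "dz": -0.8, "ax": 0, "ay": 0, "az": 0, "grip": 90},
    {"dx": 0, "dy": 0.3, "dz": -1, "ax": 0, "ay": 0, "az": 0, "grip": 90},
    {"dx": 0, "dy": 0.6, "dz": -1, "ax": 0, "ay": 0, "az": 0, "grip": 90},
    {"dx": 0, "dy": 1, "dz": -1, "ax": 0, "ay": 0, "az": 0, "grip": 90},
    {"dx": 0, "dy": 1, "dz": -1, "ax": 0, "ay": 0, "az": 0, "grip": 90}
  ]
}}

```text
time_s: 11.45
ee_pos: [0.4789, 0.3434, 0.1727]
ee_rot: [-0.0, -0.088, 0.996, 0.0]
ft_force: [0.6, 0.4, 0.2]
opening: 0.0552
grasp_force: 0.0
```

Emit:
{"fn": "servo_tool", "kwargs": {
  "series": [
    {"dx": 0, "dy": 0.3, "dz": 0, "ax": 0, "ay": 0, "az": 0, "grip": 90},
    {"dx": 0, "dy": 0.6, "dz": 0, "ax": 0, "ay": 0, "az": 0, "grip": 90},
    {"dx": 0, "dy": 1, "dz": 0, "ax": 0, "ay": 0, "az": 0, "grip": 90},
    {"dx": 0, "dy": 1, "dz": 0, "ax": 0, "ay": 0, "az": 0, "grip": 90},
    {"dx": 0, "dy": 1, "dz": 0, "ax": 0, "ay": 0, "az": 0, "grip": 90}
  ]
}}

```text
time_s: 12.08
ee_pos: [0.455, 0.4866, 0.172]
ee_rot: [-0.001, -0.085, 0.996, -0.001]
ft_force: [0.5, -0.7, 0.1]
opening: 0.0553
grasp_force: 0.0
```

```bash
python3 - <<'E'
from h import *
s=manip.sense();print(s["time_s"],s["ee_pos"],s["ft_force"])
a=snapshot("scene");b=snapshot("top")
cv2.imwrite("pics/s6.png",np.hstack([cv2.resize(a[200:350,330:500],None,fx=2.35,fy=2.35)[:352,:399],cv2.resize(b[215:365,235:355],None,fx=2.35,fy=2.35)[:352]])[:,:,::-1])
try:
    r=findroll(b);print(r,strip(r[0]),r[0][2]-.132)
except Exception as e: print(e)
E
```

```text
12.075 [0.45504326 0.48663689 0.17196386] [ 0.52823383 -0.68986358  0.05845383]
(array([0.41677057, 0.1710397 , 0.20391578]), 2213.5, 2268.531753387302, array([299.12860477, 318.00233416,  -7.66457279])) (np.float64(0.0025242853635565666), np.float64(-0.007356537137832782)) 0.07191577548625469
```

View pics/s6.png

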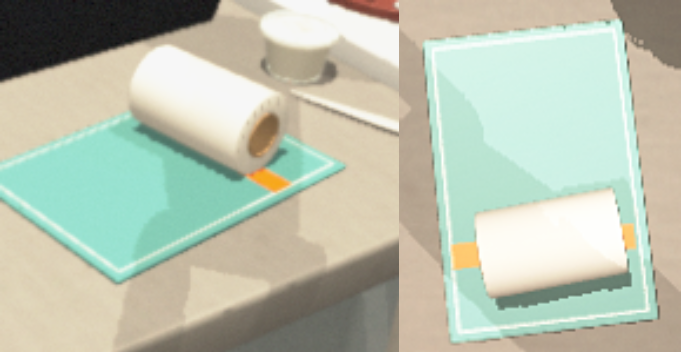

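The roll lies over the strip: 2.5 mm off its middle line, 7 mm along it and turned 0.07 rad. All three are within limits, and the arm is clear.

```bash
python3 -c "
from rig import manip
print(manip.close_job())"
```

```text
the job is handed in; nothing more can be done
None
```

The roll was rolled along the mat and, by the last camera check, lies at rest over the orange strip, about 2.5 mm off its middle line, 7 mm along it and 0.07 rad out of square; the gripper is clear, the tape roll and spice jar were not touched, and the job was handed in at about 12 s (no verdict was returned).

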